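# Guard the wheel and set the bearing adjuster

### The job

The clear guard of the small bench cut-off machine is parked over its adjuster thumbscrew: slide it along its track, all the way to the stop, so that it is shut over the abrasive wheel. Then turn the thumbscrew clockwise (seen from above) until it seats, back it off a quarter turn, and finish with the gripper still holding the thumbscrew's wing at that setting - do not let go. Leave the other things on the bench where they are.

Things in the scene. Friction and masses are not known exactly. Their poses are not given: they have to be found in the camera images.
- machine: Green bench cut-off machine, fixed to the bench: a flat housing 150 (its x) x 330 (its y, the long way) x 60 mm high. Origin: centre of its underside, on the bench. Its deck is 60 mm above the bench. The adjuster thumbscrew stands upright at y = -90 mm on its centre line, the abrasive wheel (72 mm across, 6 mm thick, its plane along y, rising 42 mm above the deck) at y = +90 mm. Two low track rails, 8 mm high, run along y at x = +-56 mm.
- guard_handle (a point): Centre of the black bar handle on top of the clear guard: the bar is 56 mm long (along the machine's x), 12 mm thick (along the machine's y, the slide direction) and 18 mm high, its centre 151 mm above the bench, with its underside 20 mm clear of the guard's roof on two small feet. The guard is a clear tunnel open at both ends, 112 wide (machine's x) x 110 mm long (machine's y), its roof top 122 mm above the bench.
- guard (a joint): Travel of the guard in m along the machine's +y: 0 = over the thumbscrew, 0.18 = at the stop, shut over the wheel. At the start between 0 and 0.03. It slides with about 2 N of friction and stays where it is left; the stop at 0.18 is firm.
- wing (a point): The steel wing (grip) of the thumbscrew: an upright flat bar 44 mm long (its y), 10 mm thick (its x) and 24 mm high. Origin: the wing's centre, on the screw's axis, 98 mm above the bench and 38 mm above the deck; a plain stem 16 mm across carries it. Nothing else stands within 90 mm of it above the rails once the guard is shut over the wheel. It turns about the vertical and does not rise or sink.
- thumbscrew (a joint): Turn of the thumbscrew in rad, growing clockwise seen from above. It seats against a firm stop at 3.2, where the wing's length lies along the machine's y; at the start it stands 0.9 to 2.4 rad short of that. A quarter turn back from the seat (1.63) leaves the wing's length across the machine. It turns with about 0.05 N m of friction and stays where it is left.
- screwdriver: Bystander: screwdriver lying on the bench, origin in its underside.
- oil_bottle: Bystander: small upright white bottle, 42 mm across, 115 mm high, origin at the centre of its underside.
- bits_tray: Bystander: grey open tray 90 x 130 x 35 mm with drill bits in it, origin at the centre of its underside.
- spare_wheel: Bystander: spare abrasive wheel lying flat, 72 mm across, 8 mm thick, origin at the centre of its underside.

How it is judged (in metres and radians):
On the way, in this order (a step that is already met when the one before it is completed fails the run):
1. the guard is shut over the wheel (value of joint guard above 0.168 m), for 0.2 s.
2. the thumbscrew is seated, with the guard still shut (value of joint thumbscrew above 3.13 rad and value of joint guard above 0.165 m), for 0.2 s.
3. the thumbscrew is backed off a quarter turn, held by the fingers (value of joint thumbscrew between 1.379 and 1.879 rad and contact force between the fingers and thumbscrew above 3 N and distance between the grasp point and wing below 0.03 m), for 0.2 s.
At the end, for the whole second after the job is handed in: The guard is shut over the wheel (within 15 mm of its stop), the thumbscrew stands a quarter turn back from its seat (within 0.25 rad, 14 degrees) and still, and the fingers hold its wing with more than 3 N, the grasp point within 30 mm of the wing's centre (all of step 3 and velocity of joint thumbscrew between -0.1 and 0.1 rad/s and value of joint guard above 0.165 m); the arm keeps its last pose, push and grip.
It fails at once if the screwdriver is disturbed (moved over 30 mm) (distance of screwdriver from where it was at the start of the episode above 0.03 m).
It fails at once if the oil bottle is disturbed (moved over 30 mm) (distance of oil_bottle from where it was at the start of the episode above 0.03 m).
It fails at once if the bits tray is disturbed (moved over 30 mm) (distance of bits_tray from where it was at the start of the episode above 0.03 m).
It fails at once if the spare wheel is disturbed (moved over 30 mm) (distance of spare_wheel from where it was at the start of the episode above 0.03 m).
It also fails if it takes over 69 s, if anything falls off the work surface, if the arm or the gripper's body presses on something with over 40 N, if the wrist force passes 120 N, or if a joint passes its speed limit or range.

### The arm

A 6-joint arm with a two-finger parallel gripper is mounted at the origin on the work surface. World frame = base frame: x ahead of the robot, y to its left, z up, the work surface at z = 0. Lengths are in m, angles in degrees, forces in N, time in s.
With the tool pointing down it reaches from about 0.275 to 0.875 m from the base axis. Payload 12.5 kg.
Tool frame: the origin (TCP) lies on the centre line of the jaws, within the pads' length; the fingertips stand 25 mm ahead of it and the grasp point (between the pads) lies 6 mm ahead of it (robot.finger_overhang is the distance from the TCP to the fingertips, in m); z points along the fingers, y is the direction in which the jaws open and shut (so a half turn about z gives the same grasp; the last joint's range is limited). The gripper opens to 85 mm and grips with 20 to 120 N. Pads are 22 mm wide; open, the fingers measure 114 mm over their backs; the gripper's body (76 mm by 85 mm) begins 54 mm behind the grasp point. The pads swing forward as they close: fully open they stand 13 mm farther back than shut.
Start: joints at [-80.248, 20.094, 94.641, -0, 65.266, -4.847], TCP at [0.139, -0.532, 0.256] pointing down, gripper open.
Joint ranges: [-157.81, 157.81], [-45, 120.19], [0.68, 151.7], [-89.99, 269.99], [4.06, 180], [-164.3, 164.3]. Speed limits (degrees/s): [127.2, 127.2, 159.86, 180, 180, 180].

### API

Orientations are given as a 3x3 rotation matrix whose columns are the frame's x, y, z axes.
In Python, from plant import readout, viewer, robot, spotter gives the robot as it stands.
- The arm moves only by the tool servo_tool, never from a script. Its argument "targets" is a list of rows, each a list of 7 numbers: the turn, a rotation vector about the tool's x, y, z in rad, then the shift along the tool's x, y, z in mm, then the closure, from 0 (fully open) to 1 (shut). A call has 1 to 12 rows; each row is the pose to reach, as a shift and turn from the pose commanded when the call began, along the tool's axes at that moment; what a row does not reach only later rows make up. A row lasts 1/12 s, in which the tool goes at most 41.7 mm and 7.16 degrees, less where a joint would pass 70% of its speed; a pose out of reach is approached as far as the arm can. A call with a gripper value outside its range is refused whole. The fingers move at their own pace and stop on an object; the grip force is fixed at half the most. Time passes only in rows, so rows that repeat a pose let the fingers close. It gives the time, the measured TCP pose, the force and the opening at its end, in the units of the state.
- readout.state(): the state, without advancing time (a new reading comes with each control period).
- viewer.get_image(name): name is "side" or "top" or "wrist"; returns a dict with "image" (400x640x3 uint8, red, green, blue), "fx", "fy", "cx", "cy" (pixels), "R" (3x3) and "t" (3): a world point X has camera coordinates R X + t. Camera axes: x right, y down, z forward; pixel columns grow to the right and rows downward; lengths in m; the calibration is good to about 2 mm. A picture is of the moment at which its call begins. There is no depth.
- robot.job_done(): hands the job in, once; it reports no verdict.
Trained networks look in a picture, given as the dict that the camera call returned (one of the last four; its "shot" number tells which), for a name from the list of things; names that differ only in an ending like _2 or _b are one class to them, and where a whole thing is asked for, a point or a joint stands for the part that bears it (a point fixed in the world has none). Each returns a list of dicts, best first, with "score" (0 to 1); they miss things now and then, are a little off and sometimes report something else, mostly with a low value. They report only what shows in the picture. A call takes as long as a camera call.
- spotter.recognise(query, picture): "bbox" ([left, top, right, bottom] as shares, 0 to 1, of the picture: columns of its width, rows of its height, round what is visible of it).
- spotter.cut_out(query, picture): "pixels" (400x640 bool, what is visible of it) and "bbox" ([left, top, right, bottom] as shares, 0 to 1, of the picture: columns of its width, rows of its height, round what is visible of it).
The state is a dict: "time": time; "joint_pos": joint angles; "qvel": joint speeds; "effort": joint torques, N m; "position": TCP position; "eef_rot": TCP orientation; "wrist_force": force on the tool from outside, world axes, zero at the start; "torque": the same for the moment, N m; "opening": finger opening in m.
Only numpy, scipy, OpenCV 4.12 (cv2) and the standard library are available. Lean on these libraries where they do the work, as an engineer would, in place of code of your own. Each camera call takes 0.05 s, during which the arm holds its last target. There are 200 camera calls.

## Working session

There is one attempt and no reset: what is moved stays moved. The work goes in short steps, Python scripts to look and compute and a tool call to move; the robot and the scene stay as the last step left them, time stands still between calls to the robot, and variables do not carry over. Pictures are saved under pics/ and viewed, about 8 in all and at most 12, crops included, and the job is handed in when it is done.

Besides the shell and the picture viewer there is one more tool, called after "Call:" as name(argument=value, ...), one argument or row to a line, values as JSON. servo_tool: Moves the arm, as the interface text tells. Its arguments: {"type":"object","properties":{"targets":{"type":"array","items":{"type":"array","items":{"type":"number"}}}},"required":["targets"]}

```bash
mkdir -p pics; cat > h.py <<'E'
import numpy as np, cv2
from plant import readout, viewer, robot, spotter
def shot(name,fn=None):
    p=viewer.get_image(name)
    if fn: cv2.imwrite('pics/'+fn,p['image'][:,:,::-1])
    return p
def ray(p,u,v):
    R=np.array(p['R']);t=np.array(p['t'])
    return -R.T@t, R.T@np.array([(u-p['cx'])/p['fx'],(v-p['cy'])/p['fy'],1])
def atz(p,u,v,z):
    o,d=ray(p,u,v); return o+d*(z-o[2])/d[2]
def proj(p,X):
    c=np.array(p['R'])@np.array(X)+np.array(p['t']); return p['cx']+p['fx']*c[0]/c[2],p['cy']+p['fy']*c[1]/c[2]
def look(p,qs):
    for q in qs:
        for r in spotter.recognise(q,p)[:2]:
            b=np.array(r['bbox'])*[640,400,640,400]; print(q,round(r['score'],2),b.round())
E
python3 - <<'E'
from h import *
print({k:np.round(v,3).tolist() for k,v in readout.state().items()})
for n in ('top','side'):
    p=shot(n,n+'1.png'); print(n,p['fx'],np.round(p['R'],3).tolist(),np.round(p['t'],3))
    look(p,['machine','guard_handle','wing','oil_bottle','bits_tray','screwdriver','spare_wheel'])
E
```

```text
{'time': 0.0, 'joint_pos': [-80.248, 20.122, 94.678, -0.0, 65.266, -4.847], 'qvel': [0.059, -0.063, 0.004, 0.02, -0.006, -0.068], 'effort': [-0.003, -50.611, -29.141, -0.0, 0.005, 0.0], 'position': [0.139, -0.532, 0.256], 'eef_rot': [[0.968, 0.252, -0.0], [0.252, -0.968, 0.001], [0.0, -0.001, -1.0]], 'wrist_force': [-0.333, -0.082, -0.255], 'torque': [0.032, -0.017, -0.005], 'opening': 0.085}
top 373.85803394084013 [[0.003, -1.0, -0.018], [-0.992, -0.0, -0.124], [0.124, 0.018, -0.992]] [0.047 0.589 1.03 ]
machine 0.91 [246. 161. 370. 262.]
guard_handle 0.59 [298. 166. 355. 227.]
oil_bottle 0.67 [381. 149. 397. 169.]
bits_tray 0.81 [200. 234. 255. 291.]
screwdriver 0.67 [261. 151. 302. 179.]
screwdriver 0.56 [303. 166. 355. 226.]
spare_wheel 0.62 [300. 253. 322. 278.]
side 400.578047752155 [[-0.864, -0.503, -0.003], [-0.347, 0.6, -0.721], [0.365, -0.622, -0.693]] [0.524 0.279 0.786]
machine 0.77 [282. 184. 356. 318.]
guard_handle 0.61 [294. 184. 345. 240.]
oil_bottle 0.9 [304. 146. 320. 187.]
bits_tray 0.66 [286. 326. 353. 399.]
screwdriver 0.56 [244. 229. 257. 303.]
spare_wheel 0.67 [363. 262. 395. 295.]
```

View pics/top1.png

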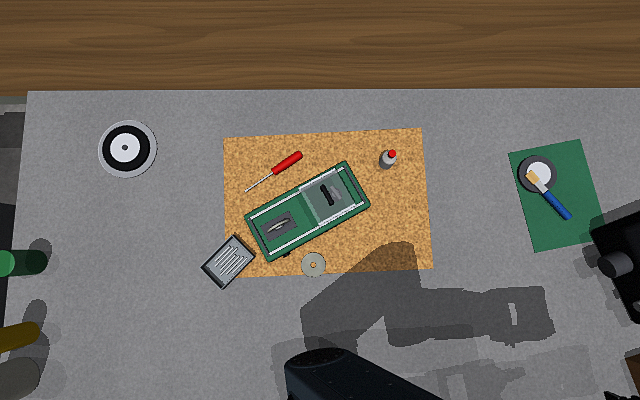

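View pics/side1.png

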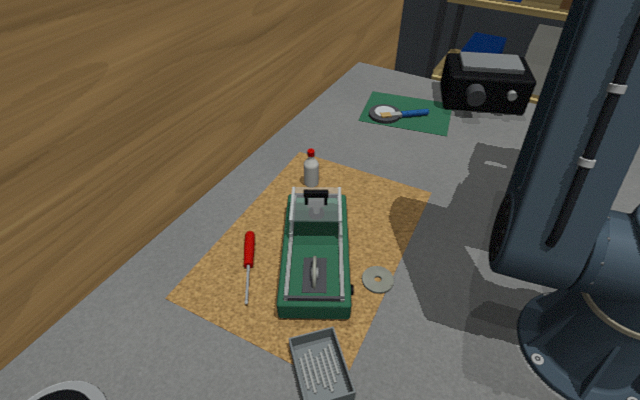

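The top view shows the machine centred at about (308,211). The wheel is at the left end (280,225) and the guard, with its black handle at (330,195), is at the right end. The side view agrees: handle at (316,195), wheel at (315,272).

```bash
python3 - <<'E'
from h import *
p=shot('top'); im=p['image'].astype(int)
m=spotter.cut_out('machine',p)[0]['pixels'].astype(np.uint8)
m=cv2.morphologyEx(m,cv2.MORPH_CLOSE,np.ones((5,5)))
c=max(cv2.findContours(m,0,1)[0],key=cv2.contourArea)
bx=cv2.boxPoints(cv2.minAreaRect(c)); print(bx)
W=np.array([atz(p,*b,.06) for b in bx]); print(W.round(3))
e=W[1]-W[0],W[2]-W[1]; print([np.linalg.norm(x) for x in e], W.mean(0))
L=max(e,key=np.linalg.norm); L=L/np.linalg.norm(L); L*=np.sign(L[1]); print('ydir',L,'deg',np.degrees(np.arctan2(L[1],L[0])))
def dark(p,b,z,th=45):
    x0,y0,x1,y1=b; s=p['image'][y0:y1,x0:x1].max(2)<th
    v,u=np.nonzero(s); print(len(u),u.min()+x0,u.max()+x0,v.min()+y0,v.max()+y0); return atz(p,u.mean()+x0,v.mean()+y0,z)
h=dark(p,(315,180,345,212),.151); print('handle',h)
ctr=W.mean(0); print('along/lat',(h-ctr)@L,(h-ctr)@np.array([L[1],-L[0],0]))
q=shot('side'); print('handle in side',proj(q,h), 'ctr',proj(q,ctr))
r=readout.state(); R=np.array(r['eef_rot']); d=h-np.array(r['position']); print('tool-frame delta',R.T@d, 'y in tool',R.T@L)
cr=im[150:270,235:380].astype(np.uint8)
cv2.imwrite('pics/c.png',cv2.resize(cr,None,fx=5,fy=5,interpolation=2)[:,:,::-1])
E
```

```text
[[240.67223 216.97925]
 [343.59543 157.39212]
 [371.7116  205.95642]
 [268.78842 265.54355]]
[[ 0.548  0.256  0.06 ]
 [ 0.718 -0.032  0.06 ]
 [ 0.579 -0.109  0.06 ]
 [ 0.415  0.175  0.06 ]]
[np.float64(0.33424560724174684), np.float64(0.15856529723768265)] [0.56496441 0.07289738 0.06      ]
ydir [-0.50747109  0.86166878 -0.        ] deg 120.49552685850041
126 320 344 180 205
handle [0.59966737 0.01597446 0.151     ]
along/lat -0.06665945248265291 0.0010157204934188849
handle in side (np.float64(314.72887047236003), np.float64(191.90206839380232)) ctr (np.float64(315.45013010012934), np.float64(241.5769100777689))
tool-frame delta [ 0.58432189 -0.41430395  0.10528426] y in tool [-2.73904805e-01 -9.61756808e-01  1.37926107e-05]
```

View pics/c.png

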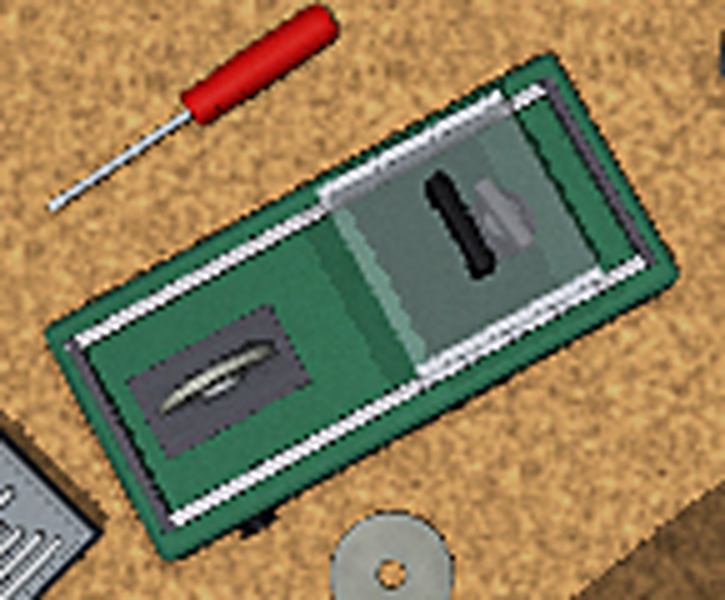

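Call:
servo_tool(
  targets=[
    [0, 0, 0, 30, -21, 0, 0],
    [0, 0, 0, 60, -42, 0, 0],
    [0, 0, 0, 90, -63, 0, 0],
    [0, 0, 0, 120, -84, 0, 0],
    [0, 0, 0, 150, -105, 0, 0],
    [0, 0, 0, 180, -126, 0, 0],
    [0, 0, 0, 210, -147, 0, 0],
    [0, 0, 0, 240, -168, 0, 0],
    [0, 0, 0, 270, -189, 0, 0],
    [0, 0, 0, 300, -210, 0, 0],
    [0, 0, 0, 330, -231, 0, 0],
    [0, 0, 0, 360, -252, 0, 0],
  ],
)

```text
time: 1.95
position: [0.4244, -0.196, 0.2565]
eef_rot: [[0.968, 0.252, 0.0], [0.252, -0.968, -0.0], [0.0, 0.0, -1.0]]
wrist_force: [-0.2, -1.0, -0.3]
opening: 0.0857
```

Call:
servo_tool(
  targets=[
    [0, 0, -0.1, 30, -21, 0, 0],
    [0, 0, -0.2, 60, -42, 0, 0],
    [0, 0, -0.278, 90, -63, 0, 0],
    [0, 0, -0.278, 120, -84, 0, 0],
    [0, 0, -0.278, 150, -105, 0, 0],
    [0, 0, -0.278, 180, -126, 0, 0],
    [0, 0, -0.278, 204, -146, 0, 0],
    [0, 0, -0.278, 224, -162, 0, 0],
    [0, 0, -0.278, 224, -162, 0, 0],
  ],
)

```text
time: 2.7
position: [0.6013, 0.019, 0.256]
eef_rot: [[0.86, 0.51, 0.001], [0.51, -0.86, 0.001], [0.001, -0.0, -1.0]]
wrist_force: [0.9, -0.1, -0.0]
opening: 0.0855
```

```bash
python3 - <<'E'
from h import *
r=readout.state(); print(r['time'],np.round(r['joint_pos'],1),np.round(r['position'],3),np.round(r['eef_rot'],3).tolist())
p=shot('wrist','w1.png'); look(p,['guard_handle','wing','machine'])
print(np.round(p['R'],3).tolist(),np.round(p['t'],3),p['fx'])
q=shot('top')
# rails from earlier crop
f=lambda u,v,z: atz(q,235+u/5,150+v/5,z)
a,b,c,d=f(80,345,.068),f(545,92,.068),f(175,520,.068),f(640,265,.068)
for x,y in((a,b),(c,d)): print(np.degrees(np.arctan2(*(x-y)[[1,0]])))
print('rails mid',(a+b+c+d)/4, 'width',np.linalg.norm(np.cross((a-b)/np.linalg.norm(a-b),c-a)))
E
```

```text
2.7 [-2.6 25.5 86.7  0.  67.8 56.6] [0.601 0.019 0.256] [[0.86, 0.51, 0.001], [0.51, -0.86, 0.001], [0.001, -0.0, -1.0]]
guard_handle 0.65 [242. 122. 398. 281.]
machine 0.74 [ 62.  94. 438. 277.]
[[0.512, -0.859, 0.0], [-0.817, -0.487, 0.308], [-0.265, -0.158, -0.951]] [-0.292  0.46   0.541] 350.6986507574614
118.89659291950382
118.81974093008726
rails mid [0.56468198 0.07040389 0.068     ] width 0.11013267272926792
```

View pics/w1.png

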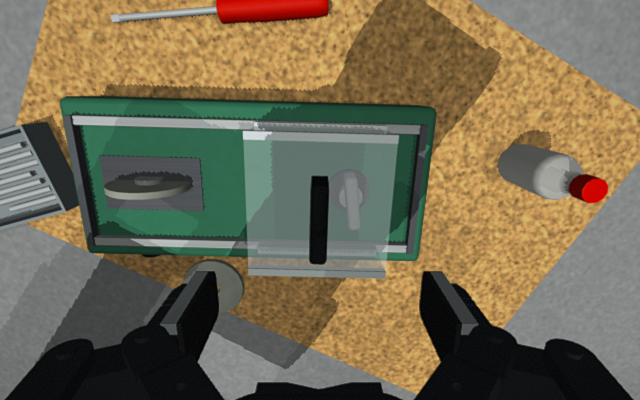

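The wrist view shows the bar handle at (319,220), the wing seen through the guard at (350,200), and the wheel at (148,187). I'll refine the handle position and the machine axis from this view.

```bash
python3 - <<'E'
from h import *
p=shot('wrist')
for z,A,B in ((.068,(75,120),(420,130)),(.068,(95,242),(405,256))):
    d=atz(p,*A,z)-atz(p,*B,z); print(np.degrees(np.arctan2(d[1],d[0])))
s=p['image'][170:270,300:340].max(2)<40; v,u=np.nonzero(s); v+=170;u+=300
print(u.min(),u.max(),v.min(),v.max())
h=(atz(p,319,177,.160)+atz(p,318,263,.160))/2
print('handle',h,'len',np.linalg.norm(atz(p,319,177,.160)-atz(p,318,263,.160)))
r=readout.state(); R=np.array(r['eef_rot']); print('tool delta',R.T@(h-np.array(r['position'])))
L=np.array([np.cos(np.radians(118.9)),np.sin(np.radians(118.9)),0]); C=np.array([.5647,.0704,.0])
print('along/lat',(h-C)@L,(h-C)@[L[1],-L[0],0],'L in tool',R.T@L)
print('wing axis est',C-.09*L,'pix',proj(p,(C-.09*L)+[0,0,.11]))
E
```

```text
118.92008376378234
117.69099548235063
306 324 170 257
handle [0.59734164 0.01349241 0.16      ] len 0.05961294946936212
tool delta [-0.00214649  0.00021263  0.09641609]
along/lat -0.06559570894557805 0.0010741638844884841 L in tool [ 2.72900425e-02 -9.99627557e-01 -3.19462478e-05]
wing axis est [ 0.60819541 -0.00839181  0.        ] pix (np.float64(349.4045834332284), np.float64(201.42472693932996))
```

Call:
servo_tool(
  targets=[
    [0, 0, 0.027, -2, 0, 25, 0],
    [0, 0, 0.027, -2, 0, 50, 0],
    [0, 0, 0.027, -2, 0, 75, 0.2],
    [0, 0, 0.027, -2, 0, 90, 0.3],
    [0, 0, 0.027, -2, 0, 96, 0.5],
    [0, 0, 0.027, -2, 0, 96, 1],
    [0, 0, 0.027, -2, 0, 96, 1],
    [0, 0, 0.027, -2, 0, 96, 1],
    [0, 0, 0.027, -2, 0, 96, 1],
    [0, 0, 0.027, -2, 0, 96, 1],
    [0, 0, 0.027, -2, 0, 96, 1],
    [0, 0, 0.027, -2, 0, 96, 1],
  ],
)

```text
time: 4.0
position: [0.5982, 0.0145, 0.1618]
eef_rot: [[0.875, 0.485, 0.002], [0.485, -0.875, -0.0], [0.002, 0.001, -1.0]]
wrist_force: [-2.7, -1.0, 7.0]
opening: 0.0109
```

Call:
servo_tool(
  targets=[
    [0, 0, 0, 0, -12, 0, 1],
    [0, 0, 0, 0, -26, 0, 1],
    [0, 0, 0, 0, -40, 0, 1],
    [0, 0, 0, 0, -54, 0, 1],
    [0, 0, 0, 0, -68, 0, 1],
    [0, 0, 0, 0, -82, 0, 1],
    [0, 0, 0, 0, -96, 0, 1],
    [0, 0, 0, 0, -110, 0, 1],
    [0, 0, 0, 0, -124, 0, 1],
    [0, 0, 0, 0, -136, 0, 1],
    [0, 0, 0, 0, -143, 0, 1],
    [0, 0, 0, 0, -147, 0, 1],
  ],
)

```text
time: 5.0
position: [0.5264, 0.1435, 0.1618]
eef_rot: [[0.874, 0.485, 0.001], [0.485, -0.874, -0.001], [0.001, 0.001, -1.0]]
wrist_force: [-3.8, -4.8, 9.6]
opening: 0.0107
```

Call:
servo_tool(
  targets=[
    [0, 0, 0, 0, -2, 0, 1],
    [0, 0, 0, 0, -4, 0, 1],
    [0, 0, 0, 0, -6, 0, 1],
    [0, 0, 0, 0, -8, 0, 1],
    [0, 0, 0, 0, -9, 0, 1],
    [0, 0, 0, 0, -9, 0, 1],
  ],
)

```text
time: 5.5
position: [0.5225, 0.1505, 0.1618]
eef_rot: [[0.875, 0.485, 0.002], [0.485, -0.875, -0.001], [0.001, 0.002, -1.0]]
wrist_force: [-3.5, -6.9, 8.9]
opening: 0.0105
```

Call:
servo_tool(
  targets=[
    [0, 0, 0, 0, -1, 0, 1],
    [0, 0, 0, 0, -2, 0, 1],
    [0, 0, 0, 0, -3, 0, 1],
    [0, 0, 0, 0, -3, 0, 1],
  ],
)

```text
time: 5.83
position: [0.5224, 0.1508, 0.1618]
eef_rot: [[0.874, 0.485, 0.004], [0.485, -0.874, -0.005], [0.001, 0.006, -1.0]]
wrist_force: [5.1, -25.6, 6.5]
opening: 0.0109
```

The guard is at its stop: the tool stopped and the force rose to 26 N. Now I release, lift and go back over the wing.

Call:
servo_tool(
  targets=[
    [0, 0, 0, 0, 3, 0, 0.5],
    [0, 0, 0, 0, 3, 0, 0],
    [0, 0, 0, 0, 3, 0, 0],
    [0, 0, 0, 0, 3, 0, 0],
    [0, 0, 0, 0, 3, 0, 0],
    [0, 0, 0, 0, 3, -20, 0],
    [0, 0, 0, 0, 3, -50, 0],
    [0, 0, 0, 0, 3, -80, 0],
    [0, 0, 0, 0, 30, -95, 0],
    [0, 0, 0, 0, 65, -95, 0],
    [0, 0, 0, 0, 100, -95, 0],
    [0, 0, 0, 0, 135, -95, 0],
  ],
)

```text
time: 6.83
position: [0.5866, 0.0346, 0.2558]
eef_rot: [[0.874, 0.485, 0.001], [0.485, -0.874, 0.0], [0.001, 0.0, -1.0]]
wrist_force: [0.1, 0.3, -0.9]
opening: 0.0854
```

Call:
servo_tool(
  targets=[
    [0, 0, 0, 0, 25, 0, 0],
    [0, 0, 0, 0, 40, 0, 0],
    [0, 0, 0, 0, 48, 0, 0],
    [0, 0, 0, 0, 48, 0, 0],
    [0, 0, 0, 0, 48, 0, 0],
  ],
)

```text
time: 7.25
position: [0.609, -0.0055, 0.2551]
eef_rot: [[0.875, 0.485, -0.001], [0.485, -0.875, 0.0], [-0.0, -0.001, -1.0]]
wrist_force: [-0.1, 0.1, -0.0]
opening: 0.0854
```

```bash
python3 - <<'E'
from h import *
r=readout.state(); print(r['time'],np.round(r['joint_pos'],1),np.round(r['position'],4),np.round(r['eef_rot'],3).tolist())
p=shot('wrist','w2.png'); look(p,['guard_handle','wing'])
c=spotter.cut_out('wing',p)
if c:
    m=c[0]['pixels'];v,u=np.nonzero(m);print(len(u),u.mean(),v.mean())
print('axis pix',proj(p,[.6094,-.0068,.11]),proj(p,[.6094,-.0068,.06]))
cv2.imwrite('pics/w2c.png',cv2.resize(p['image'][100:320,60:480],None,fx=1.9,fy=1.9,interpolation=2)[:,:,::-1])
E
```

```text
7.25 [-4.9 26.3 85.5  0.  68.2 56.1] [ 0.609  -0.0055  0.2551] [[0.875, 0.485, -0.001], [0.485, -0.875, 0.0], [-0.0, -0.001, -1.0]]
guard_handle 0.58 [  1. 115. 188. 273.]
wing 0.74 [308. 167. 332. 225.]
882 320.8934240362812 192.43764172335602
axis pix (np.float64(319.8686750513391), np.float64(197.4213152322052)) (np.float64(319.68411918197336), np.float64(181.7530405163099))
```

View pics/w2c.png

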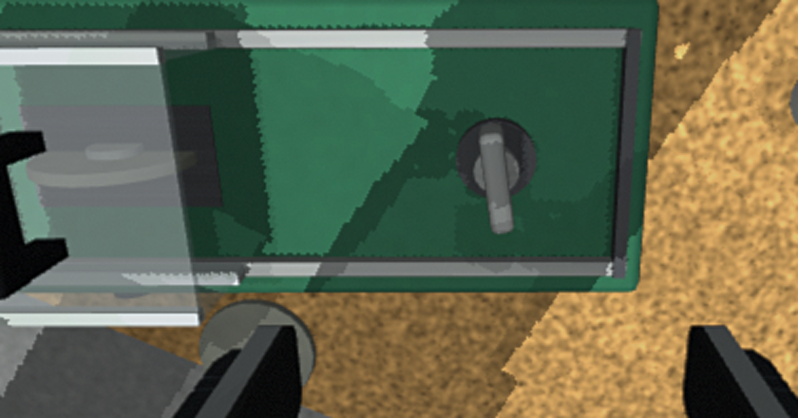

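The guard is shut over the wheel. The wing stands nearly across the machine, about (318,174) to (325,220) in the full picture. I'll measure its angle and centre.

```bash
python3 - <<'E'
from h import *
p=shot('wrist'); m=spotter.cut_out('wing',p)[0]['pixels']
g=p['image'].max(2).astype(int)
A=atz(p,318.3,173,.11);B=atz(p,324.5,221,.11)
r=readout.state();R=np.array(r['eef_rot'])
d=R.T@(B-A); print('len',np.linalg.norm(d),'dir in tool',d, 'ang from tool x',np.degrees(np.arctan2(d[1],d[0])))
C=(A+B)/2; print(C, R.T@(C-r['position']), R.T@(np.array([.6094,-.0068,.098])-r['position']))
v,u=np.nonzero(m); print(cv2.minAreaRect(np.c_[u,v].astype(np.float32)))
E
```

```text
len 0.03946719794058125 dir in tool [-3.91484459e-02  5.00588254e-03 -6.27591756e-06] ang from tool x 172.71317429728109
[ 0.60996502 -0.00780129  0.11      ] [-0.0003664   0.00228021  0.14545864] [-0.00037639  0.00113053  0.15745864]
((320.5, 194.0), (58.0, 23.0), 90.0)
```

Call:
servo_tool(
  targets=[
    [0, 0, -0.06, 0, 1.5, 20, 0],
    [0, 0, -0.127, 0, 1.5, 45, 0],
    [0, 0, -0.127, 0, 1.5, 70, 0],
    [0, 0, -0.127, 0, 1.5, 95, 0.1],
    [0, 0, -0.127, 0, 1.5, 120, 0.2],
    [0, 0, -0.127, 0, 1.5, 138, 0.3],
    [0, 0, -0.127, 0, 1.5, 147, 0.4],
    [0, 0, -0.127, 0, 1.5, 150, 0.6],
    [0, 0, -0.127, 0, 1.5, 150, 0.8],
    [0, 0, -0.127, 0, 1.5, 150, 1],
    [0, 0, -0.127, 0, 1.5, 150, 1],
    [0, 0, -0.127, 0, 1.5, 150, 1],
  ],
)

```text
time: 8.55
position: [0.6102, -0.0071, 0.1066]
eef_rot: [[0.806, 0.591, 0.001], [0.591, -0.806, 0.001], [0.001, -0.0, -1.0]]
wrist_force: [-2.6, 3.9, 1.7]
opening: 0.011
```

Call:
servo_tool(
  targets=[
    [0, 0, 0, 0, 0, 0, 1],
    [0, 0, 0, 0, 0, 0, 1],
    [0, 0, 0, 0, 0, 0, 1],
  ],
)

```text
time: 8.8
position: [0.6102, -0.007, 0.1066]
eef_rot: [[0.806, 0.591, 0.001], [0.591, -0.806, 0.001], [0.001, -0.0, -1.0]]
wrist_force: [-2.5, 5.5, 1.3]
opening: 0.0111
```

```bash
python3 - <<'E'
from h import *
r=readout.state(); print({k:np.round(v,3).tolist() for k,v in r.items()})
p=shot('wrist','w3.png')
E
```

```text
{'time': 8.8, 'joint_pos': [-5.053, 36.553, 91.805, 0.066, 51.609, 48.651], 'qvel': [-0.023, -0.035, 0.046, -0.027, 0.041, -0.045], 'effort': [-2.623, -61.18, -25.712, -0.865, -0.852, -0.022], 'position': [0.61, -0.007, 0.107], 'eef_rot': [[0.806, 0.591, 0.001], [0.591, -0.806, 0.001], [0.001, -0.0, -1.0]], 'wrist_force': [-2.475, 5.521, 1.327], 'torque': [0.747, 0.459, -0.039], 'opening': 0.011}
```

View pics/w3.png

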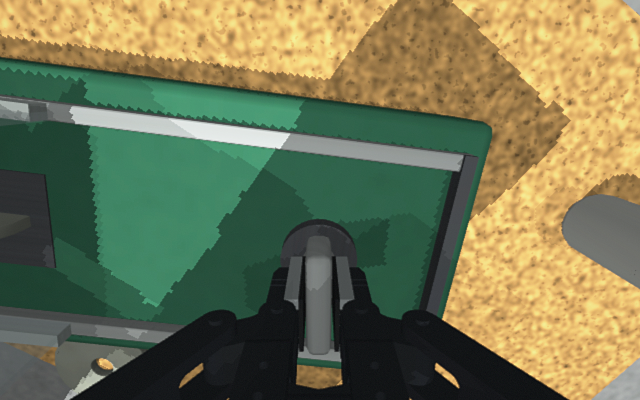

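The wing is between the pads at (319,280), aligned with the jaws. Now I turn it clockwise, by about 1.70 rad to the seat.

Call:
servo_tool(
  targets=[
    [0, 0, 0.1, 0, 0, 0, 1],
    [0, 0, 0.2, 0, 0, 0, 1],
    [0, 0, 0.3, 0, 0, 0, 1],
    [0, 0, 0.4, 0, 0, 0, 1],
    [0, 0, 0.5, 0, 0, 0, 1],
    [0, 0, 0.6, 0, 0, 0, 1],
    [0, 0, 0.7, 0, 0, 0, 1],
    [0, 0, 0.8, 0, 0, 0, 1],
    [0, 0, 0.9, 0, 0, 0, 1],
    [0, 0, 1.0, 0, 0, 0, 1],
    [0, 0, 1.1, 0, 0, 0, 1],
    [0, 0, 1.2, 0, 0, 0, 1],
  ],
)

```text
time: 9.85
position: [0.6101, -0.0069, 0.1066]
eef_rot: [[0.841, -0.541, 0.001], [-0.541, -0.841, 0.001], [-0.0, -0.001, -1.0]]
wrist_force: [-3.2, 6.6, 1.1]
opening: 0.0113
```

Call:
servo_tool(
  targets=[
    [0, 0, 0.08, 0, 0, 0, 1],
    [0, 0, 0.16, 0, 0, 0, 1],
    [0, 0, 0.24, 0, 0, 0, 1],
    [0, 0, 0.32, 0, 0, 0, 1],
    [0, 0, 0.38, 0, 0, 0, 1],
    [0, 0, 0.42, 0, 0, 0, 1],
    [0, 0, 0.44, 0, 0, 0, 1],
    [0, 0, 0.44, 0, 0, 0, 1],
  ],
)

```text
time: 10.52
position: [0.6102, -0.0068, 0.1066]
eef_rot: [[0.533, -0.846, 0.001], [-0.846, -0.533, 0.001], [-0.001, -0.001, -1.0]]
wrist_force: [-3.0, 6.9, 0.8]
opening: 0.0114
```

```bash
cat > st.py <<'E'
from h import *
r=readout.state(); R=np.array(r['eef_rot']); print(r['time'],'j6',r['joint_pos'][5],'yaw',np.degrees(np.arctan2(R[1,0],R[0,0])),np.round(r['position'],4),'F',np.round(r['wrist_force'],1),'T',np.round(r['torque'],2),'e6',r['effort'][5],r['opening'])
E
python3 st.py
```

```text
10.5167 j6 142.69474441214692 yaw -57.78667445652501 [ 0.6102 -0.0068  0.1066] F [-3.   6.9  0.8] T [ 1.01  0.5  -0.06] e6 0.37213364616036415 0.011437382294916802
```

Not seated yet; the expected yaw at the seat is about -61°. I continue slowly.

Call:
servo_tool(
  targets=[
    [0, 0, 0.02, 0, 0, 0, 1],
    [0, 0, 0.04, 0, 0, 0, 1],
    [0, 0, 0.06, 0, 0, 0, 1],
    [0, 0, 0.08, 0, 0, 0, 1],
    [0, 0, 0.09, 0, 0, 0, 1],
    [0, 0, 0.09, 0, 0, 0, 1],
    [0, 0, 0.09, 0, 0, 0, 1],
  ],
)

```text
time: 11.1
position: [0.6102, -0.0068, 0.1067]
eef_rot: [[0.456, -0.89, 0.001], [-0.89, -0.456, 0.001], [-0.001, -0.001, -1.0]]
wrist_force: [-2.6, 6.5, 1.4]
opening: 0.011
```

```bash
python3 st.py
```

```text
11.1 j6 147.76948726154347 yaw -62.85877752101925 [ 0.6102 -0.0068  0.1067] F [-2.6  6.5  1.4] T [0.97 0.43 0.08] e6 0.11931734159588814 0.011041298212521353
```

Call:
servo_tool(
  targets=[
    [0, 0, 0.02, 0, 0, 0, 1],
    [0, 0, 0.04, 0, 0, 0, 1],
    [0, 0, 0.06, 0, 0, 0, 1],
    [0, 0, 0.06, 0, 0, 0, 1],
    [0, 0, 0.06, 0, 0, 0, 1],
  ],
)

```text
time: 11.52
position: [0.6102, -0.0068, 0.1067]
eef_rot: [[0.402, -0.915, 0.001], [-0.915, -0.402, 0.001], [-0.001, -0.001, -1.0]]
wrist_force: [-2.8, 6.1, 1.4]
opening: 0.0112
```

```bash
python3 st.py
```

```text
11.5167 j6 151.19168603925718 yaw -66.27089432001613 [ 0.6102 -0.0068  0.1067] F [-2.8  6.1  1.4] T [1.02 0.44 0.28] e6 0.3733146283775568 0.011159077119197926
```

Call:
servo_tool(
  targets=[
    [0, 0, 0.02, 0, 0, 0, 1],
    [0, 0, 0.04, 0, 0, 0, 1],
    [0, 0, 0.06, 0, 0, 0, 1],
    [0, 0, 0.06, 0, 0, 0, 1],
    [0, 0, 0.06, 0, 0, 0, 1],
  ],
)

```text
time: 11.93
position: [0.6102, -0.0068, 0.1067]
eef_rot: [[0.348, -0.937, 0.001], [-0.937, -0.348, 0.001], [-0.0, -0.001, -1.0]]
wrist_force: [-2.5, 5.9, 1.9]
opening: 0.0112
```

```bash
sed -i '$a p=shot("wrist","w%d.png"%int(r["time"]*100))' st.py; python3 st.py; ls pics
```

```text
11.9333 j6 154.58161865845764 yaw -69.63293490824718 [ 0.6102 -0.0068  0.1067] F [-2.5  5.9  1.9] T [1.13 0.44 0.86] e6 1.0110001266002655 0.011186934907851845
c.png
side1.png
top1.png
w1.png
w1193.png
w2.png
w2c.png
w3.png
```

View pics/w1193.png

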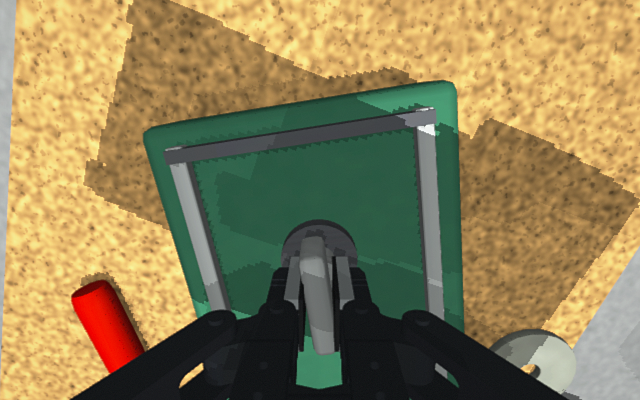

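The wing lies parallel to the machine's long axis, slightly skewed in the jaws, and the torque has risen to 0.86 N m, so it is seated. I hold briefly, then back off to a tool yaw of about 28.9°, which is -1.72 rad.

Call:
servo_tool(
  targets=[
    [0, 0, 0.02, 0, 0, 0, 1],
    [0, 0, 0.02, 0, 0, 0, 1],
    [0, 0, 0.02, 0, 0, 0, 1],
    [0, 0, 0.02, 0, 0, 0, 1],
    [0, 0, -0.08, 0, 0, 0, 1],
    [0, 0, -0.18, 0, 0, 0, 1],
    [0, 0, -0.28, 0, 0, 0, 1],
    [0, 0, -0.38, 0, 0, 0, 1],
    [0, 0, -0.48, 0, 0, 0, 1],
    [0, 0, -0.58, 0, 0, 0, 1],
    [0, 0, -0.68, 0, 0, 0, 1],
    [0, 0, -0.78, 0, 0, 0, 1],
  ],
)

```text
time: 12.98
position: [0.6103, -0.007, 0.1067]
eef_rot: [[0.908, -0.419, 0.001], [-0.419, -0.908, 0.001], [0.0, -0.001, -1.0]]
wrist_force: [-4.1, 4.6, 4.2]
opening: 0.0113
```

Call:
servo_tool(
  targets=[
    [0, 0, -0.1, 0, 0, 0, 1],
    [0, 0, -0.2, 0, 0, 0, 1],
    [0, 0, -0.3, 0, 0, 0, 1],
    [0, 0, -0.4, 0, 0, 0, 1],
    [0, 0, -0.5, 0, 0, 0, 1],
    [0, 0, -0.6, 0, 0, 0, 1],
    [0, 0, -0.7, 0, 0, 0, 1],
    [0, 0, -0.8, 0, 0, 0, 1],
    [0, 0, -0.88, 0, 0, 0, 1],
    [0, 0, -0.94, 0, 0, 0, 1],
    [0, 0, -0.94, 0, 0, 0, 1],
    [0, 0, -0.94, 0, 0, 0, 1],
  ],
)

```text
time: 13.98
position: [0.6103, -0.007, 0.1067]
eef_rot: [[0.876, 0.482, 0.001], [0.482, -0.876, 0.001], [0.001, -0.0, -1.0]]
wrist_force: [-2.8, 6.5, 4.5]
opening: 0.0116
```

Call:
servo_tool(
  targets=[
    [0, 0, 0, 0, 0, 0, 1],
    [0, 0, 0, 0, 0, 0, 1],
    [0, 0, 0, 0, 0, 0, 1],
  ],
)

```text
time: 14.23
position: [0.6103, -0.007, 0.1067]
eef_rot: [[0.876, 0.482, 0.001], [0.482, -0.876, 0.001], [0.001, -0.0, -1.0]]
wrist_force: [-2.9, 6.0, 4.9]
opening: 0.0112
```

```bash
python3 st.py; python3 -c "
from h import *
p=shot('side','s2.png'); look(p,['guard_handle','screwdriver','oil_bottle','bits_tray','spare_wheel'])"; cp $(ls -t pics/w*.png|head -1) pics/fin.png
```

```text
14.2333 j6 56.09935984309839 yaw 28.796494469605122 [ 0.6103 -0.007   0.1067] F [-2.9  6.   4.9] T [1.07 0.58 0.06] e6 0.04986446932889521 0.011169163266685144
guard_handle 0.7 [286. 233. 348. 294.]
screwdriver 0.62 [243. 229. 257. 304.]
screwdriver 0.54 [282. 235. 346. 295.]
oil_bottle 0.72 [305. 199. 325. 214.]
oil_bottle 0.48 [305. 173. 310. 185.]
bits_tray 0.64 [288. 327. 354. 400.]
spare_wheel 0.79 [365. 264. 393. 294.]
```

View pics/fin.png

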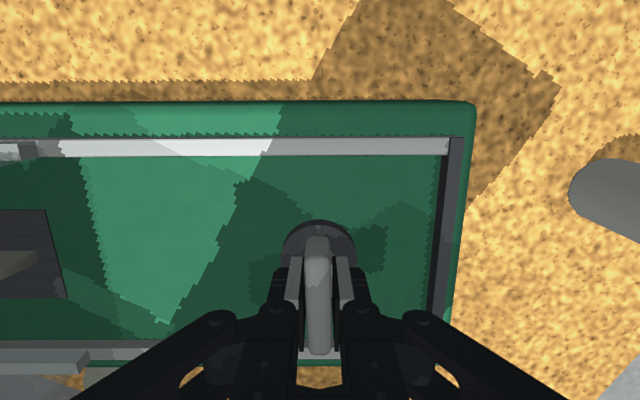

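View pics/s2.png

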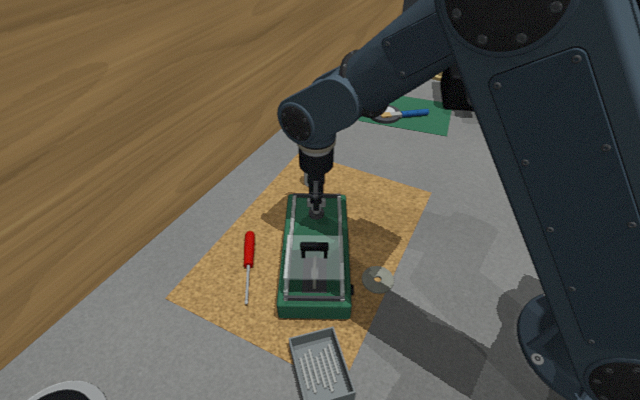

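The wrist view shows the wing across the machine, square between the pads at (318,290). The side view shows the guard shut over the wheel, with its handle at (315,245), and the bystanders in place. I hand in.

```bash
python3 -c "
from plant import robot; print(robot.job_done())"
```

```text
the job is handed in; nothing more can be done
None
```

The job is handed in, and my last checks agree that the task was done; the interface gives no verdict.

- **Guard:** I slid it by its handle to the stop. The tool stopped moving and the force rose to about 26 N. The last side picture shows it shut over the wheel.
- **Seating:** I gripped the wing and turned it clockwise until the torque rose to about 0.86 N m, with the wing lying along the machine. The wing skewed about 5–7° in the jaws at the seat, so I took the quarter turn from the machine's measured axis instead of the tool angle.
- **Final setting:** I backed off to a tool yaw of 28.8° (target 28.9°). The last wrist picture shows the wing across the machine, square between the pads. The gripper is still closed on it, with an opening of 11 mm and the grasp point within a few mm of the wing's centre.
- **Bystanders:** The screwdriver, tray and spare wheel are within about 2 pixels of where they were in the first side picture. The oil bottle was mostly hidden behind the gripper in the last side picture, so its detection there is not reliable. The arm only passed well above it.

The clock stood at about 14.3 s at hand-in, against the 69 s limit.

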